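# Load a carrier of rinsed glass panes into the drying cabinet

### The arm

A 6-joint arm with a two-finger parallel gripper is mounted at the origin on the work surface. World frame = base frame: x ahead of the robot, y to its left, z up, the work surface at z = 0. Lengths are in m, angles in rad, forces in N, time in s.
With the tool pointing down it reaches from about 0.425 to 0.95 m from the base axis. Payload 3.5 kg.
Tool frame: the origin (TCP) lies on the centre line of the jaws, within the pads' length; the fingertips stand 14 mm ahead of it and the grasp point (between the pads) lies 5 mm behind it (ctrl.tip_reach is the distance from the TCP to the fingertips, in m); z points along the fingers, y is the line along which they close (so a half turn about z gives the same grasp; the last joint's range is limited). The gripper opens to 85 mm and grips with 20 to 120 N. Pads are 22 mm wide; open, the fingers measure 114 mm over their backs; the gripper's body (76 mm by 85 mm) begins 54 mm behind the grasp point. The pads swing forward as they close: fully open they stand 13 mm farther back than shut.
Start: joints at [-1.379, 0.286, 1.577, -0, 1.279, -0.15], TCP at [0.226, -0.636, 0.245] pointing down, gripper open.
Joint ranges: [-2.77, 2.77], [-0.9, 2.22], [0.21, 2.48], [-1.53, 4.67], [0.24, 2.81], [-2.84, 2.84]. Speed limits (rad/s): [2.79, 2.79, 3.14, 3.14, 3.14, 3.14].

### API

Orientations are given as a unit quaternion [x, y, z, w].
In Python, from plant import get_state, imaging, workorder, ctrl gives the robot as it stands. The module is installed in compiled form; this text tells all that it offers.
- The arm moves only by the shell command python3 -m jog 'ROWS' [FORCE]. ROWS is JSON, a list of rows, each a list of 7 numbers: the closure, from 0 (fully open) to 1 (shut), then the shift along the tool's x, y, z in mm, then the turn, a rotation vector about the tool's x, y, z in rad. In form: [[gripper, tx, ty, tz, ax, ay, az], ...]. A call has 1 to 12 rows; each row is the pose to reach, as a shift and turn from the pose commanded when the call began, along the tool's axes at that moment; what a row does not reach only later rows make up. A row lasts 1/10 s, in which the tool goes at most 50 mm and 8.59 degrees, less where a joint would pass 70% of its speed; a pose out of reach is approached as far as the arm can. A call with a gripper value outside its range is refused whole. The fingers move at their own pace and stop on an object; FORCE is the grip in N (left out, the last holds). Time passes only in rows, so rows that repeat a pose let the fingers close. It gives the time, the measured TCP pose, the force, the opening and the grip force at its end, in the units of the state.
- get_state(): the state, without advancing time (a new reading comes with each control period).
- imaging.read_camera(name): name is "scene" or "top" or "wrist"; returns a dict with "image" (400x640x3 uint8, blue, green, red), "fx", "fy", "cx", "cy" (pixels), "k1" (the pictures are not rectified: a ray, as slopes to the right and down, at radius r is drawn at 1 + k1 r^2 times it, then the intrinsics apply), "R" (3x3) and "t" (3): a world point X has camera coordinates R X + t; the wrist camera has in their place "tool_from_camera" (4x4, takes a point from camera to tool coordinates, whose origin is the TCP and whose axes are the flange's). Camera axes: x right, y down, z forward; pixel columns grow to the right and rows downward; lengths in m; the calibration is good to about 2 mm. A picture is of the moment at which its call begins: read the wrist's pose just before it. There is no depth.
- workorder.sign_off(): hands the job in; it is judged then, once.
The state is a dict: "time": time; "qpos": joint angles; "dq": joint speeds; "joint_efforts": joint torques, N m; "eef_pos": TCP position; "tcp_rot": TCP orientation; "contact_force": force on the tool from outside, world axes, zero at the start; "wrist_torque": the same for the moment, N m; "opening": opening from 0.0 (shut) to 1.0 (fully open); "finger_force": force on a finger pad.
Only numpy, scipy, OpenCV 4.12 (cv2) and the standard library are available. Lean on these libraries where they do the work, as an engineer would, in place of code of your own. Each camera call takes 0.05 s, during which the arm holds its last target. There are 200 camera calls.

### The job

Slide aside the glass door in front of the empty finned rack in the drying cabinet, and lower the carrier of rinsed glass panes from the grey tray into that rack, each pane between two fins and gently all the way down on the rack's sloping floor. Let go and slide the door fully shut again to keep dust out. Leave the pots, spray bottle, cup, jar, brush and stacked tiles where they stand.

Things in the scene. Friction and masses are not known exactly. Their poses are not given: they have to be found in the camera images.
- cabinet: Blue bench drying cabinet, fixed, 530 wide (y), 300 deep (x), 227 mm high at the back, 81 in front; origin under its centre, x to its back, y to the robot's left. Its front slopes up to the back at 30 degrees from level and is closed by two glass doors running along y. The lower door's underside is at z = 150 mm over x = -30 mm; the frame stands up to 20 mm proud of it. One rack behind each door.
- door_left (a joint): Left glass door (at +y), on the outer track; how far open, m: 0 shut, 0.185 wide open. It slides right (cabinet -y) over its neighbour and wide open clears y = 65 to 250 mm of the cabinet. Friction about 1.5 N; stays where it is left.
- door_right (a joint): Right glass door (at -y), on the inner (lower) track; how far open, m: 0 shut, 0.185 wide open. It slides left (cabinet +y) behind its neighbour and wide open clears y = -250 to -65 mm of the cabinet. Friction about 1.5 N; stays where it is left.
- door_left_grip (a point): Grip point on the left door's dark pull, a bar on edge, 90 mm long up the slope, 12 mm thick (along y), near the door's left edge. x up the slope, z square out of it: the bar's top is 10 mm above this point, the door's frame 26 mm below. Moves with the door.
- door_right_grip (a point): Grip point on the right door's dark pull, a bar on edge, 90 mm long up the slope, 12 mm thick (along y), near the door's right edge. x up the slope, z square out of it: the bar's top is 10 mm above this point, the door's frame 36 mm below (the outer track's frame 24 mm below). Moves with the door.
- rack_seat (a point): Centre of the black floor of the EMPTY rack (fixed, in either bay). x up the slope, y along the cabinet, z square out of the slope. Five white fins, 6 mm thick, 45 high, 92 long (x), round-topped, at y = -40, -20, 0, 20, 40 mm. Stop plate at the lower end: inner face x = -49 mm, 25 high; upper end open. The lower door's underside passes 105 to 115 mm above the floor, square to the slope.
- full_rack_top (a point): Top of the grip of the carrier that already sits in the other rack, in the other bay. Fixed.
- carrier_center (a point): Centre of the loose pane carrier (0.4 kg), upright in the tray, z up, 102 mm high, same either way round. Black grip bar along x on top: 86 long, 16 thick (y), 20 high, its centre 41 mm above this point; the space under it is free between x = -27 and 27 mm down to the panes' tops, 30 mm below the grip's centre. Two cross bars 72 mm wide (y) at x = -33 and 33 mm.
- carrier: The same carrier, origin at the centre of its underside (51 mm below the centre), which is the lower edges of its four glass panes: each 90 mm long (x), 62 high, 6 thick, at y = -30, -10, 10, 30 mm.
- rinse_tray: Grey plastic tray, fixed, 240 by 200 mm, walls 30 mm high, floor 4 mm thick; origin under its centre. The carrier stands in it at the start.
- pot_a: Terracotta pot, 118 mm across, 108 mm high; bystander, origin under its centre.
- pot_b: Terracotta pot, 130 mm across, 119 mm high; bystander, origin under its centre.
- spray: White spray bottle with a yellow trigger head, 76 mm across, 237 mm high; bystander, origin under its centre.
- cup: White plastic cup, 72 mm across, 85 mm high; bystander, origin under its centre.
- jar: Glass jar with an orange cap, 68 mm across, 85 mm high; bystander, origin under its centre.
- brush: Flat brush 190 mm long lying on the bench; bystander.
- tiles: Stack of glass tiles 100 by 80 mm, 30 mm high; bystander, origin under its centre.
Not all that is in view belongs to the job. Leave any yellow look-alike of the carrier alone.

How it is judged:
By the outcome, as a careful person would: the job done as asked, in the order asked, and still so for the second after the job is handed in, with the robot touching nothing.
It also fails if it takes over 67 s, if anything falls off the work surface, if the arm or the gripper's body presses on something with over 40 N, if the wrist force passes 120 N, or if a joint passes its speed limit or range.

## Working session

There is one attempt and no reset: what is moved stays moved. The work goes in short steps, Python scripts to look and compute and a shell command to move; the robot and the scene stay as the last step left them, time stands still between calls to the robot, and variables do not carry over. Pictures are saved under pics/ and viewed, at most 10 in all, crops included, and the job is handed in when it is done.

```bash
mkdir -p pics; ls; python3 - <<'E'
from plant import get_state, imaging
import cv2
s=get_state();print(s)
for n in("scene","top"):
    c=imaging.read_camera(n);cv2.imwrite(f"pics/{n}0.png",c["image"])
    print({k:v for k,v in c.items() if k!="image"})
E
```

```text
pics
{'time': 0.0, 'qpos': array([-1.37899086e+00,  2.87187071e-01,  1.57817326e+00,  1.73002778e-05,
        1.27858467e+00, -1.50012183e-01]), 'dq': array([-0.0006311 ,  0.00143632,  0.00153843, -0.00057821, -0.00055612,
       -0.00210747]), 'joint_efforts': array([ 7.92632709e-04, -4.05976045e+01, -2.92624015e+01, -7.11216762e-05,
        5.72275356e-03, -4.17123658e-06]), 'eef_pos': array([ 0.22616468, -0.63532654,  0.24393488]), 'tcp_rot': array([ 9.85430346e-01,  1.70075422e-01, -1.62975315e-05, -1.17608724e-03]), 'contact_force': array([-0.19958997, -0.56392905, -0.06870984]), 'wrist_torque': array([-0.00731936,  0.01085863,  0.01098747]), 'finger_force': 0.0, 'opening': 0.9968899627828302}
{'fx': 362.4273457329778, 'fy': 362.4273457329778, 'cx': 318.10498398899534, 'cy': 202.11366879266438, 'k1': -0.06518877147547451, 'R': array([[ 0.08490751,  0.99634801,  0.00901967],
       [ 0.7728172 , -0.06013922, -0.63177278],
       [-0.62892312,  0.06061281, -0.77510115]]), 't': array([-0.0468559 , -0.28013936,  1.92784344])}
{'fx': 377.19350537935145, 'fy': 377.19350537935145, 'cx': 320.8211113647632, 'cy': 197.99392510863973, 'k1': -0.03428840628930127, 'R': array([[-0.03793974, -0.99927786, -0.00208211],
       [-0.97406525,  0.03744744, -0.22314698],
       [ 0.2230638 , -0.00643803, -0.97478259]]), 't': array([0.0111335 , 0.52113063, 1.31346793])}
```

View pics/scene0.png

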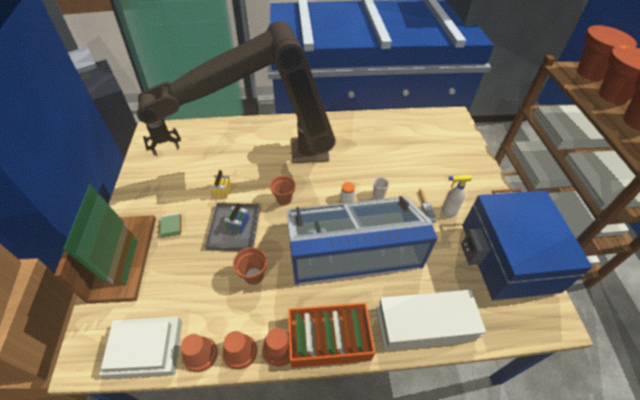

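View pics/top0.png

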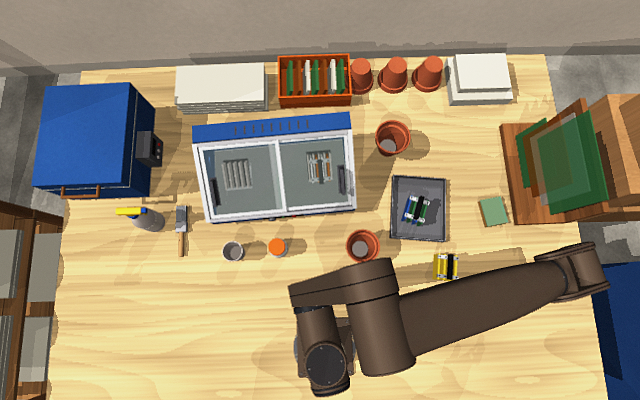

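The top view shows the cabinet at (275,170). Its left bay, at (238,175), holds only fins. The right bay, at (320,168), holds a carrier. There are two loose carrier candidates: the one in the grey tray at (415,208) and the yellow one on the bench at (446,267). The tray one fits the description. I'll confirm with an enlarged crop.

```bash
python3 - <<'E'
import cv2
im=cv2.imread("pics/top0.png")[108:284,186:461]
im=cv2.resize(im,(800,512),interpolation=cv2.INTER_CUBIC)
cv2.imwrite("pics/crop0.png",im)
E
```

```text
(no output)
```

View pics/crop0.png

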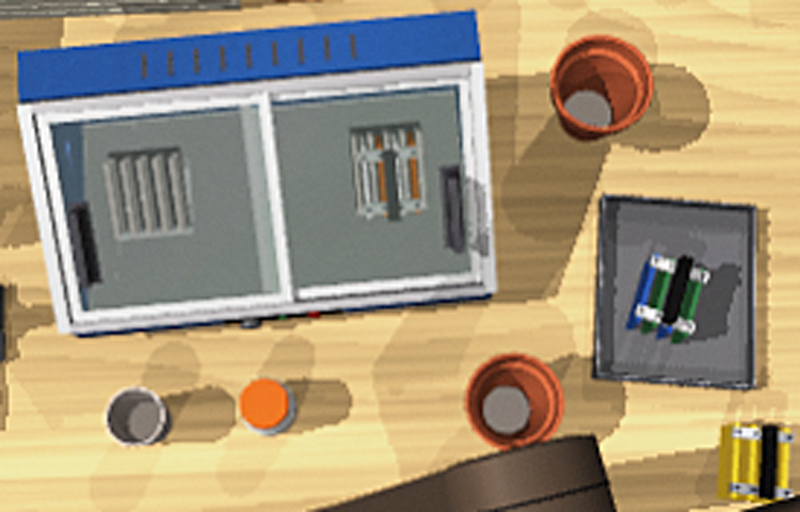

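Left bay: only five fins, in the crop at (150,195). Right bay: a carrier already seated at (390,175), so the left door is the one to move; its pull is at (85,245). The carrier in the tray, at (668,295) with blue and green panes and a black grip, is the target. The yellow one at (757,462) is the look-alike. Next I'll get coarse poses.

```bash
cat > h.py <<'E'
import numpy as np, cv2
from scipy.spatial.transform import Rotation as Ro
from scipy.optimize import least_squares
from plant import get_state, imaging
c30,s30=np.cos(np.pi/6),.5
def snap(name,fn=None):
    s=get_state(); c=imaging.read_camera(name)
    if name=="wrist":
        T=np.eye(4);T[:3,:3]=Ro.from_quat(s["tcp_rot"]).as_matrix();T[:3,3]=s["eef_pos"]
        W=np.linalg.inv(T@np.array(c["tool_from_camera"])); c["R"],c["t"]=W[:3,:3],W[:3,3]
    if fn: cv2.imwrite(f"pics/{fn}.png",c["image"]); np.savez(f"pics/{fn}.npz",**{k:v for k,v in c.items() if k!="image"})
    return c
def load(fn): return dict(np.load(f"pics/{fn}.npz"))
def proj(c,X):
    p=(np.atleast_2d(X)@c["R"].T+c["t"]); p=p[:,:2]/p[:,2:]
    p=p*(1+c["k1"]*(p**2).sum(1,keepdims=True))
    return p*[c["fx"],c["fy"]]+[c["cx"],c["cy"]]
def ray(c,uv):
    d=(np.array(uv,float)-[c["cx"],c["cy"]])/[c["fx"],c["fy"]]; p=d.copy()
    for _ in range(20): p=d/(1+c["k1"]*(p**2).sum())
    v=c["R"].T@np.r_[p,1]; return -c["R"].T@c["t"], v/np.linalg.norm(v)
def hit(c,uv,z):
    o,v=ray(c,uv); return o+v*(z-o[2])/v[2]
def slope_pt(u,y,n): # cabinet frame: point u up slope from (x=-30,z=150 lower door underside), n square out
    return np.array([-.03+u*c30-n*s30,y,.15+u*s30+n*c30])
def cab(p,X): # pose p=(x,y,yaw)
    c,s=np.cos(p[2]),np.sin(p[2]); X=np.atleast_2d(X)
    return np.c_[p[0]+c*X[:,0]-s*X[:,1],p[1]+s*X[:,0]+c*X[:,1],X[:,2]]
def tcp_move(R1,x1):
    "tool-axis shift mm and rotvec from measured pose to target"
    s=get_state();R0=Ro.from_quat(s["tcp_rot"]).as_matrix()
    return (R0.T@(x1-s["eef_pos"])*1e3).round(1),Ro.from_matrix(R0.T@R1).as_rotvec().round(4)
E
python3 - <<'E'
from h import *
c=snap("top","t1")
k=800/275; g=lambda u,v:(u/k+186,v/k+108)
pts={(.15,.265,.227):(18,54),(.15,-.265,.227):(476,11),(.103,.265,.227):(22,103),(.103,-.265,.227):(482,62)}
X=np.array(list(pts));U=np.array([g(*v) for v in pts.values()])
r=least_squares(lambda p:(proj(c,cab(p,X))-U).ravel(),[.65,.15,.05])
print("cab",r.x,r.fun.round(1))
p=r.x
# pull: bar tops above door plane
for q in [(72,207),(98,284),(85,245)]:
    print("pull",hit(c,g(*q),.2))
for q in [(686,259),(670,326)]: print("grip",hit(c,g(*q),.106))
for q in [(601,197),(757,206),(754,388),(597,379)]: print("tray",hit(c,g(*q),.03))
for q in [(602,85),(516,400)]: print("pot",hit(c,g(*q),.11))
E
```

```text
cab [0.60296106 0.13879364 0.05765081] [ 0.3  1.9  0.5  2.2 -0.9 -1.8  0.1 -2.3]
pull [0.5666718  0.35319523 0.2       ]
pull [0.47609144 0.32152111 0.2       ]
pull [0.52158131 0.33722337 0.2       ]
grip [ 0.50021748 -0.36371619  0.106     ]
grip [ 0.41916628 -0.33658626  0.106     ]
tray [ 0.60351302 -0.2827251   0.03      ]
tray [ 0.58380249 -0.48454711  0.03      ]
tray [ 0.34881612 -0.45444422  0.03      ]
tray [ 0.36794504 -0.25879309  0.03      ]
pot [ 0.72617766 -0.27935108  0.11      ]
pot [ 0.33815476 -0.1468746   0.11      ]
```

```bash
python3 - <<'E'
from h import *
c=snap("wrist","w0");print(c["tool_from_camera"],c["fx"])
t=load("t1");print("spray",hit(t,(130,211),.237),"jar",hit(t,(277,245),.085),"cup",hit(t,(233,251),.085))
def Rd(yaw,tilt): # tool down tilted forward
    return Ro.from_euler('z',yaw).as_matrix()@Ro.from_euler('y',-tilt).as_matrix()@np.diag([1,-1,-1.])
print(Rd(0,np.pi/6).round(2))
print(tcp_move(Rd(-.2,0),np.array([.43,-.36,.40])))
E
```

```text
[[ 8.82782330e-04 -9.52255786e-01 -3.05300078e-01  7.81655232e-02]
 [ 9.99999478e-01  9.97889907e-04 -2.20977898e-04  1.38090413e-03]
 [ 5.15083349e-04 -3.05299724e-01  9.52256170e-01 -1.28288818e-01]
 [ 0.00000000e+00  0.00000000e+00  0.00000000e+00  1.00000000e+00]] 277.7014231836005
spray [0.46144797 0.59671326 0.237     ] jar [0.35371222 0.14981947 0.085     ] cup [0.33853924 0.30275583 0.085     ]
[[ 0.87  0.    0.5 ]
 [ 0.   -1.    0.  ]
 [ 0.5   0.   -0.87]]
(array([ 284.4, -191.5, -155.2]), array([-1.400e-03,  2.000e-04,  5.418e-01]))
```

```bash
python3 -m jog '[[0,35,-25,-30,0,0,0.12],[0,80,-50,-60,0,0,0.25],[0,130,-85,-100,0,0,0.38],[0,180,-120,-130,0,0,0.5],[0,230,-155,-155,0,0,0.54],[0,284,-191,-155,0,0,0.54],[0,284,-191,-155,0,0,0.54],[0,284,-191,-155,0,0,0.54],[0,284,-191,-155,0,0,0.54]]'
python3 - <<'E'
from h import *
snap("wrist","w1")
c,s=np.cos(.07),np.sin(.07)
def Rd(yaw,tilt): return Ro.from_euler('z',yaw).as_matrix()@Ro.from_euler('y',-tilt).as_matrix()@np.diag([1,-1,-1.])
print(tcp_move(Rd(.08,.5),np.array([.47,.25,.42])))
print(tcp_move(Rd(.08,.3),np.array([.55,-.05,.45])))
E
```

```text
time: 1.1
eef_pos: [0.4319, -0.358, 0.4022]
tcp_rot: [0.995, -0.096, 0.001, 0.001]
contact_force: [0.2, 0.1, -0.1]
opening: 1.003
finger_force: 0.0
(array([ -79.5, -605.6,  -19.7]), array([ 0.07  ,  0.496 , -0.2687]))
(array([  57.1, -326.7,  -49.2]), array([ 0.0426,  0.2973, -0.2726]))
```

View pics/w1.png

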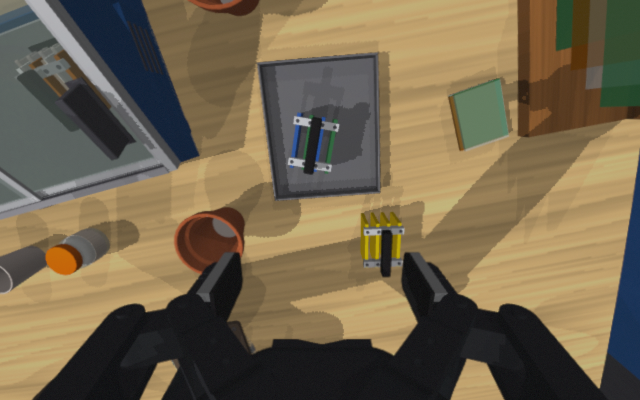

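```bash
python3 -m jog '[[0,10,-50,-10,0,0,-0.08],[0,20,-100,-20,0,0.05,-0.15],[0,30,-150,-30,0.02,0.12,-0.2],[0,35,-200,-40,0.03,0.2,-0.25],[0,40,-250,-50,0.04,0.28,-0.27],[0,40,-300,-50,0.04,0.3,-0.27],[0,20,-350,-45,0.05,0.35,-0.27],[0,0,-400,-40,0.05,0.4,-0.27],[0,-25,-445,-35,0.06,0.45,-0.27],[0,-45,-490,-30,0.07,0.5,-0.27],[0,-60,-535,-25,0.07,0.5,-0.27],[0,-79,-580,-20,0.07,0.5,-0.27]]'
python3 -m jog '[[0,0,-15,0,0,0,0],[0,0,-25,0,0,0,0],[0,0,-25,0,0,0,0],[0,0,-25,0,0,0,0]]'
python3 - <<'E'
from h import *
c=load("w1")
a,b=hit(c,(318,118),.106),hit(c,(309,173),.106);print(a,b,(a+b)/2,np.linalg.norm(a-b),np.arctan2(*(a-b)[[1,0]]))
snap("wrist","w2")
E
```

```text
time: 2.35
eef_pos: [0.4686, 0.2105, 0.4209]
tcp_rot: [0.968, 0.037, 0.249, -0.009]
contact_force: [0.4, -0.3, 0.6]
opening: 0.996
finger_force: 0.0
time: 2.75
eef_pos: [0.4678, 0.2339, 0.4214]
tcp_rot: [0.968, 0.037, 0.249, -0.009]
contact_force: [0.0, 0.9, -1.0]
opening: 1.003
finger_force: 0.0
[ 0.50329617 -0.36811583  0.106     ] [ 0.42536819 -0.33838704  0.106     ] [ 0.46433218 -0.35325144  0.106     ] 0.083406059102263 -0.36444879372603917
```

View pics/w2.png

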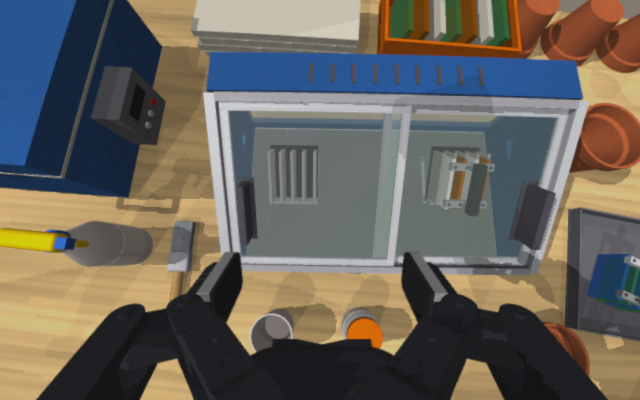

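The wrist view shows the cabinet nearly face-on. The empty rack is at (293,175), the left pull at (246,212), the full rack at (460,180) and the right pull at (533,215). I'll enlarge it to get precise pixels.

```bash
python3 - <<'E'
import cv2
im=cv2.imread("pics/w2.png")[130:280,205:405]
cv2.imwrite("pics/crop2.png",cv2.resize(im,(800,600),interpolation=cv2.INTER_CUBIC))
E
```

```text
(no output)
```

View pics/crop2.png

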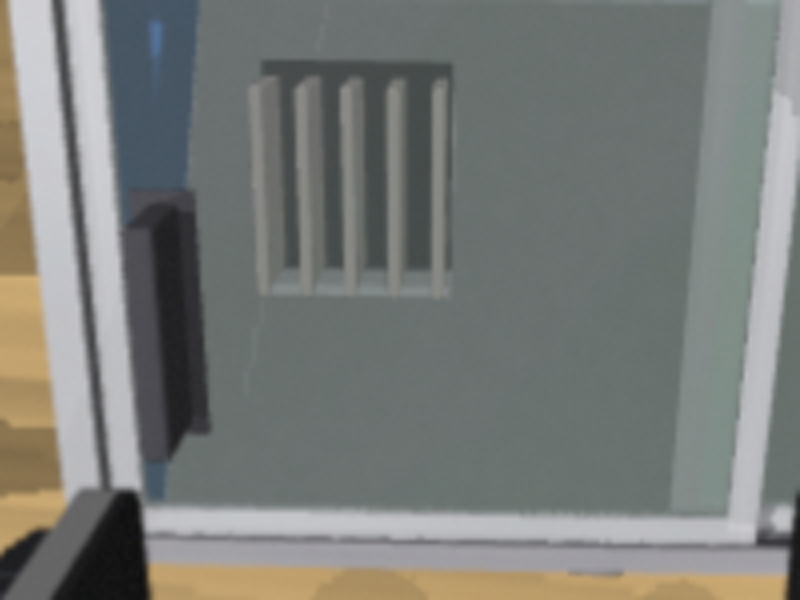

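```bash
cat > fit.py <<'E'
from h import *
w,t=load("w2"),load("t1"); k=800/275
B=np.array([(.15,.265,.227),(.15,-.265,.227),(.103,.265,.227),(.103,-.265,.227)])
Uw=np.array([(208,54),(578,60),(212,92),(585,97)],float)
Ut=np.array([(18,54),(476,11),(22,103),(482,62)])/k+[186,108]
F=np.array([(x,y,.045) for x in(.046,-.046) for y in(.04,.02,0,-.02,-.04)])
Uf=np.array([(258,82),(304,82),(348,82),(393,82),(438,80),(265,292),(307,292),(350,292),(394,292),(439,292)])/4+[205,130]
P=np.array([(.045,0),(-.045,0)]);Up=np.array([(140,226),(153,459)])/4+[205,130]
def f(q,full=False):
    p=q[:3]
    fin=cab(p,[slope_pt(q[3]+a,q[4]+b,q[5]+h) for a,b,h in F])
    pul=cab(p,[slope_pt(q[6]+a,q[7]+b,.056) for a,b in P])
    r=[(proj(w,cab(p,B))-Uw).ravel(),.7*(proj(t,cab(p,B))-Ut).ravel(),2*(proj(w,fin)-Uf).ravel(),2*(proj(w,pul)-Up).ravel()]
    if full:
        for a in r: print(a.round(1))
    return np.r_[np.concatenate(r),(q[5]+.11)/.004]
r=least_squares(f,[.6,.14,.08,0,.15,-.11,0,.22])
f(r.x,1);q=r.x;print(q.round(4)); np.save("q.npy",q)
s=cab(q[:3],slope_pt(*q[3:6]))[0];g=cab(q[:3],slope_pt(q[6],q[7],.046))[0]
print("seat",s,"grip",g)
E
python3 fit.py
```

```text
[ 3.4  3.9  0.6  4.6 -3.9 -4.7 -0.3 -3.3]
[ 0.4  1.3  0.5  0.8 -0.3 -1.2  0.3 -2.4]
[-2.7  0.5 -2.1  0.7 -0.5  0.9  0.7  1.1  1.9  2.4 -0.9 -1.7  0.3 -1.5
  1.1 -1.2  1.3 -1.   1.1 -0.7]
[-2.1 -1.8  2.3  2.2]
[ 0.6049  0.1365  0.0654  0.0114  0.1572 -0.1037 -0.0167  0.2162]
seat [0.62624681 0.29545219 0.06587226] grip [0.52348415 0.34784669 0.181504  ]
```

```bash
sed -i 's/proj(w,cab(p,B))-Uw/proj(w,cab(p,B[:2]))-Uw[:2]/;s/proj(t,cab(p,B))-Ut/proj(t,cab(p,B[:2]))-Ut[:2]/' fit.py; python3 fit.py; python3 - <<'E'
from h import *
q=np.load("q.npy")
w=load("w2")
y=q[2]
R=np.array(Ro.from_euler('z',y).as_matrix()@Ro.from_euler('y',-np.pi/6).as_matrix()@np.diag([1,-1,-1.]))
for n in(.046+.08,.046): print(tcp_move(R,cab(q[:3],slope_pt(q[6],q[7],n))[0]))
# frame check
for P in [(.146,.265,0),(.146,-.265,0),(-.139,.265,0),(-.139,-.265,0)]: print(proj(w,cab(q[:3],slope_pt(P[0],P[1],.02))))
E
```

```text
[ 1.9 -0.5 -2.   1.2]
[-0.2  0.  -0.2 -0.2]
[-2.5  0.4 -1.9  0.7 -0.3  1.   0.8  1.3  1.9  2.6 -1.  -2.   0.2 -1.6
  0.9 -1.3  1.1 -1.   0.9 -0.7]
[-1.9 -1.3  2.1  1.5]
[ 0.611   0.1402  0.0621  0.0052  0.154  -0.1012 -0.0241  0.2137]
seat [0.626511   0.29550424 0.06497494] grip [0.52397709 0.34897364 0.17776364]
(array([ -62.6, -111.3,  164.8]), array([-0.0065,  0.0205,  0.0116]))
(array([ -60.9, -110.7,  244.8]), array([-0.0065,  0.0205,  0.0116]))
[[201.21135185  87.71400346]]
[[592.86130781  95.55475676]]
[[222.83483924 272.15825379]]
[[538.77083352 275.87766486]]
```

```bash
python3 -m jog '[[0,-20,-40,40,0,0.02,0.01],[0,-40,-80,80,0,0.02,0.01],[0,-62,-111,120,0,0.02,0.01],[0,-62,-111,165,0,0.02,0.01],[0,-62,-111,200,0,0.02,0.01],[0,-61,-111,225,0,0.02,0.01],[0,-61,-111,238,0,0.02,0.01],[0,-61,-111,245,0,0.02,0.01],[0,-61,-111,245,0,0.02,0.01],[0,-61,-111,245,0,0.02,0.01]]'
python3 - <<'E'
from h import *
snap("wrist","w3")
E
```

```text
time: 3.8
eef_pos: [0.5239, 0.3511, 0.1799]
tcp_rot: [0.965, 0.032, 0.26, -0.012]
contact_force: [-0.1, 0.4, -0.1]
opening: 1.0
finger_force: 0.0
```

View pics/w3.png

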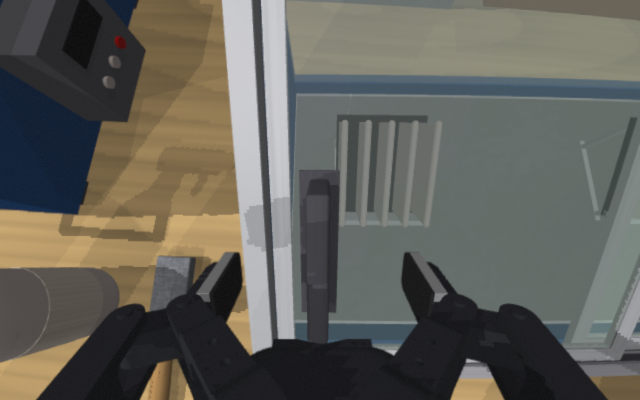

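The pull is centred between the jaws at (318,250). I'll grip it, then slide it right along tool +y.

```bash
python3 -m jog '[[1,0,0,0,0,0,0],[1,0,0,0,0,0,0],[1,0,0,0,0,0,0],[1,0,0,0,0,0,0],[1,0,0,0,0,0,0],[1,0,0,0,0,0,0],[1,0,0,0,0,0,0],[1,0,0,0,0,0,0]]' 30
python3 -m jog '[[1,0,10,0,0,0,0],[1,0,30,0,0,0,0],[1,0,55,0,0,0,0],[1,0,80,0,0,0,0],[1,0,80,0,0,0,0]]'
```

```text
time: 4.65
eef_pos: [0.523, 0.3512, 0.178]
tcp_rot: [0.965, 0.032, 0.258, -0.012]
contact_force: [-2.7, 0.8, 2.8]
opening: 0.13
finger_force: 31.3
time: 5.15
eef_pos: [0.5278, 0.2687, 0.178]
tcp_rot: [0.966, 0.031, 0.257, -0.01]
contact_force: [-11.7, -1.7, 9.1]
opening: 0.133
finger_force: 32.6
```

```bash
python3 -m jog '[[1,-1,20,-2,0,0,0],[1,-1,45,-3,0,0,0],[1,-1,45,-3,0,0,0]]'
```

```text
time: 5.45
eef_pos: [0.5303, 0.2232, 0.178]
tcp_rot: [0.965, 0.032, 0.259, -0.011]
contact_force: [9.5, -0.9, -7.0]
opening: 0.135
finger_force: 31.5
```

```bash
python3 -m jog '[[1,0,20,0.5,0,0,0],[1,0,45,0.5,0,0,0],[1,0,55,0.5,0,0,0],[1,0,58,0.5,0,0,0],[1,0,58,0.5,0,0,0]]'
python3 - <<'E'
from h import *
print(get_state()["contact_force"])
snap("wrist","w4")
E
```

```text
time: 5.95
eef_pos: [0.5332, 0.1723, 0.178]
tcp_rot: [0.965, 0.031, 0.259, -0.016]
contact_force: [4.2, 24.8, -5.5]
opening: 0.132
finger_force: 33.7
[ 4.1776112  24.8408035  -5.49023646]
```

View pics/w4.png

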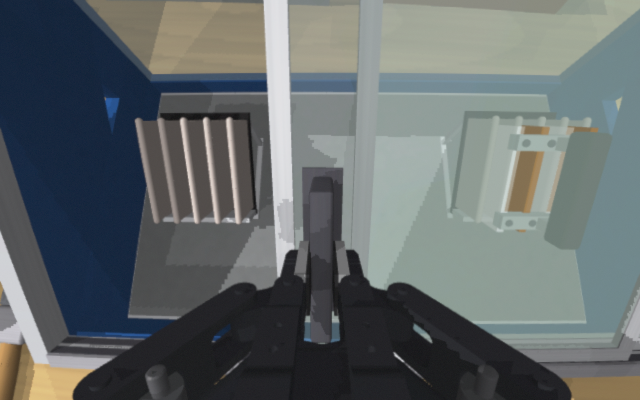

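```bash
python3 -m jog '[[0.6,0,-3,0,0,0,0],[0.3,0,-3,0,0,0,0],[0.3,0,-3,0,0,0,0],[0.3,0,-3,0,0,0,0],[0.3,0,-3,-30,0,0,0],[0.3,0,-3,-70,0,0,0],[0.3,0,-3,-120,0,0,0],[0.3,0,-3,-160,0,0,0],[0.3,0,-3,-160,0,0,0]]'
python3 - <<'E'
from h import *
snap("wrist","w5")
w3,w4,w2=load("w3"),load("w4"),load("w2");q=np.load("q.npy")
F=np.array([(x,y,.045) for x in(.046,-.046) for y in(.04,.02,0,-.02,-.04)])
U3=np.array([(344,122),(366,122),(389,122),(414,122),(438,122),(343,224),(363,224),(384,224),(405,225),(428,226)],float)
U4=np.array([(140,121),(162,120),(184,119),(208,119),(232,119),(156,221),(176,221),(196,221),(217,221),(239,221)],float)
U2=np.array([(258,82),(304,82),(348,82),(393,82),(438,80),(265,292),(307,292),(350,292),(394,292),(439,292)])/4+[205,130]
def f(z):
    M=Ro.from_euler('zy',[z[3],-np.pi/6]).as_matrix()
    X=F@M.T+z[:3]
    return np.concatenate([(proj(w,X)-U).ravel() for w,U in((w2,U2),(w3,U3),(w4,U4))])
r=least_squares(f,[.626,.295,.065,.06]);print(r.x);print(r.fun.reshape(3,10,2).round(1).tolist()); np.save("seat.npy",r.x)
p=q[:3]
o,v=ray(w4,(267,200));  # door edge on plane n=.02
n=cab([0,0,p[2]],[-s30,0,c30])[0];a=cab(p,slope_pt(0,0,.02))[0]
X=o+v*(n@(a-o))/(n@v);c,s=np.cos(p[2]),np.sin(p[2]);print("door edge cab y",-s*(X[0]-p[0])+c*(X[1]-p[1]))
d=r.x[:3]-np.r_[p[:2],0];loc=np.array([c*d[0]+s*d[1],-s*d[0]+c*d[1],d[2]]);e=loc-[-.03,0,.15]
print("seat cab",loc,"u,n",e[0]*c30+e[2]*s30,-e[0]*s30+e[2]*c30)
E
```

```text
time: 6.9
eef_pos: [0.4548, 0.165, 0.3252]
tcp_rot: [0.964, 0.032, 0.265, -0.012]
contact_force: [0.3, 0.2, 0.6]
opening: 0.696
finger_force: 0.0
[0.6293735  0.29658057 0.05236969 0.05458291]
[[[-1.0, 1.2], [-1.1, 1.3], [-0.7, 1.5], [-0.5, 1.7], [-0.2, 2.4], [-0.3, -1.5], [-0.1, -1.2], [-0.0, -1.0], [-0.2, -0.7], [-0.6, -0.4]], [[0.5, 0.6], [2.0, 0.7], [2.7, 0.9], [1.4, 1.1], [1.1, 1.3], [-1.0, -1.2], [0.0, -0.8], [0.2, -0.5], [0.4, -1.1], [-1.3, -1.8]], [[-0.9, -0.5], [-1.0, 0.3], [-0.8, 1.1], [-2.2, 0.9], [-3.3, 0.7], [1.6, -1.7], [1.4, -1.3], [1.5, -0.9], [0.8, -0.5], [-0.6, -0.2]]]
door edge cab y 0.06817562065855597
seat cab [0.02802996 0.15489461 0.05236969] u,n 0.001440263178977462 -0.11356531052106668
```

View pics/w5.png

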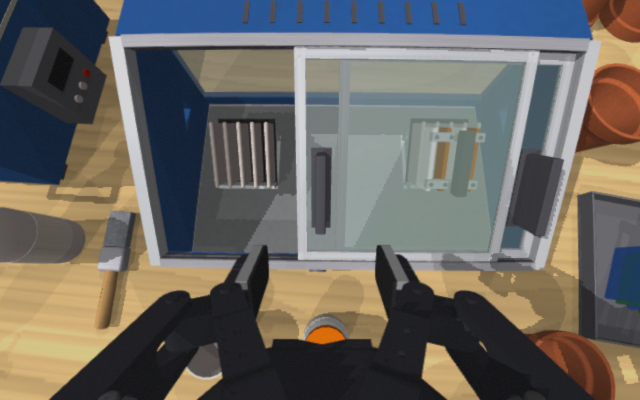

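The left door is open, with its edge at (300,150). The bare rack is clear at (245,155). I'll refine the rack pose with sub-pixel fin profiles from this unloaded view.

```bash
python3 - <<'E'
from h import *
g=cv2.cvtColor(cv2.imread("pics/w5.png"),cv2.COLOR_BGR2GRAY)
for r in(135,155,175): print(r,g[r-2:r+3,208:284].mean(0).astype(int).tolist())
z=np.load("seat.npy");M=Ro.from_euler('zy',[z[3],-np.pi/6]).as_matrix();w=load("w5")
for x in(.046,-.046): print(proj(w,np.array([(x,y,.045) for y in(.04,.02,0,-.02,-.04)])@M.T+z[:3]).round(1).tolist())
for u in (233,246,260): print(g[180:196,u].tolist(), g[114:130,u].tolist())
E
```

```text
135 [73, 90, 124, 135, 122, 99, 74, 70, 70, 70, 70, 70, 70, 70, 74, 104, 133, 132, 114, 89, 72, 70, 70, 69, 69, 70, 70, 70, 89, 163, 187, 159, 115, 83, 71, 70, 70, 70, 70, 69, 61, 48, 96, 173, 181, 145, 101, 76, 70, 70, 70, 70, 68, 46, 27, 49, 126, 184, 176, 133, 88, 72, 70, 70, 69, 60, 36, 42, 73, 79, 76, 77, 84, 75, 71, 71]
155 [72, 72, 72, 86, 117, 133, 122, 98, 76, 70, 70, 70, 70, 70, 70, 70, 77, 112, 134, 129, 108, 83, 71, 71, 70, 70, 70, 70, 69, 74, 117, 174, 173, 134, 92, 73, 70, 70, 69, 69, 70, 68, 47, 75, 175, 188, 154, 110, 80, 71, 70, 70, 70, 68, 48, 27, 47, 121, 184, 175, 130, 86, 71, 70, 70, 68, 52, 35, 66, 108, 115, 106, 81, 73, 72, 72]
175 [70, 71, 71, 70, 71, 83, 113, 132, 122, 99, 77, 70, 70, 70, 70, 70, 70, 71, 80, 116, 134, 125, 100, 78, 71, 70, 70, 70, 70, 70, 69, 82, 166, 186, 156, 113, 81, 70, 70, 70, 70, 70, 68, 51, 62, 148, 186, 165, 120, 81, 71, 70, 70, 70, 68, 49, 29, 42, 115, 184, 174, 128, 84, 71, 70, 70, 68, 49, 40, 84, 101, 79, 73, 72, 72, 72]
[[210.8, 123.1], [224.3, 123.1], [238.0, 123.1], [251.7, 123.1], [265.5, 123.1]]
[[217.3, 185.0], [230.1, 185.2], [242.9, 185.3], [255.8, 185.5], [268.7, 185.6]]
[70, 71, 70, 71, 82, 116, 141, 140, 112, 85, 82, 82, 83, 82, 82, 83] [73, 74, 73, 72, 59, 40, 30, 29, 33, 61, 70, 71, 70, 70, 70, 71]
[71, 71, 71, 72, 83, 115, 141, 140, 121, 88, 81, 82, 83, 83, 83, 82] [85, 85, 83, 77, 59, 38, 30, 30, 31, 54, 68, 69, 70, 71, 71, 70]
[69, 70, 72, 76, 86, 122, 179, 181, 156, 96, 83, 85, 84, 84, 85, 84] [73, 73, 72, 73, 64, 41, 30, 23, 27, 49, 54, 60, 62, 61, 62, 66]
```

```bash
python3 - <<'E'
from h import *
z=np.load("seat.npy");M=Ro.from_euler('zy',[z[3],-np.pi/6]).as_matrix();w=load("w5")
print(proj(w,np.array([(-.049,-.01,.025),(-.053,-.01,.025),(-.053,-.01,0)])@M.T+z[:3]).round(1).tolist())
im=cv2.imread("pics/w1.png");m=(im[100:190,285:345].max(2)<32).astype(np.uint8)
n,l,st,ce=cv2.connectedComponentsWithStats(m);print(st,ce.round(1))
i=1+st[1:,4].argmax();pts=np.argwhere(l==i)[:,::-1]+[285,100]
(cx,cy),sz,a=cv2.minAreaRect(pts.astype(np.float32));print(cx,cy,sz,a)
w1=load("w1");X=np.array([hit(w1,p,.106) for p in pts]);c=X.mean(0);ev,V=np.linalg.eigh(np.cov(X[:,:2].T));d=V[:,1]*np.sign(V[0,1]);yaw=np.arctan2(d[1],d[0])
e=(X[:,:2]-c[:2])@V;print(c,yaw,np.ptp(e,axis=0))
R=lambda yw,t:Ro.from_euler('z',yw).as_matrix()@Ro.from_euler('y',-t).as_matrix()@np.diag([1,-1,-1.])
print("mid",tcp_move(R(.05,.25),np.array([.54,-.05,.40])))
print("carrier",tcp_move(R(yaw,0),np.r_[c[:2],.25]))
E
```

```text
[[253.1, 184.3], [253.2, 186.7], [257.3, 183.1]]
[[   0    0   60   90 5028]
 [  20   18   16   55  372]] [[29.6 44.4]
 [27.7 45.4]]
312.49755859375 144.84963989257812 (8.949873924255371, 54.73762893676758) 8.53076457977295
[ 0.46550402 -0.35238024  0.106     ] -0.3651590784353845 [0.01408559 0.08184671]
mid (array([101.3, 219.7, -32.9]), array([-0.0127, -0.2818,  0.0152]))
carrier (array([-55.8, 517.1,  46.6]), array([-0.1211, -0.5221,  0.422 ]))
```

```bash
python3 -m jog '[[0,20,45,-10,0,-0.05,0],[0,40,90,-20,0,-0.1,0],[0,60,135,-30,0,-0.17,0],[0,80,180,-33,-0.01,-0.25,0.02],[0,90,225,-33,-0.02,-0.28,0.05],[0,70,270,-30,-0.04,-0.33,0.12],[0,45,315,-20,-0.06,-0.38,0.2],[0,20,360,-10,-0.08,-0.43,0.28],[0,-5,405,10,-0.1,-0.48,0.35],[0,-30,450,25,-0.12,-0.52,0.42],[0,-56,490,47,-0.12,-0.52,0.42],[0,-56,517,47,-0.12,-0.52,0.42]]'
python3 -m jog '[[0,0,0,0,0,0,0],[0,0,0,0,0,0,0]]'
python3 - <<'E'
from h import *
im=snap("wrist","w6")["image"];w=load("w6")
z=.106;print(proj(w,np.array([.4655,-.3524,z])))
m=(im.max(2)<32).astype(np.uint8);n,l,st,ce=cv2.connectedComponentsWithStats(m)
for i in range(1,n):
    if st[i,4]>200: 
        pts=np.argwhere(l==i)[:,::-1]; X=np.array([hit(w,p,.106) for p in pts]);c=X.mean(0);ev,V=np.linalg.eigh(np.cov(X[:,:2].T));d=V[:,1]*np.sign(V[0,1])
        print(st[i],c,np.arctan2(d[1],d[0]),np.ptp((X[:,:2]-c[:2])@V,axis=0))
E
```

```text
time: 8.15
eef_pos: [0.4615, -0.3526, 0.2387]
tcp_rot: [0.983, -0.181, -0.007, -0.002]
contact_force: [0.5, -0.6, 0.2]
opening: 0.999
finger_force: 0.0
time: 8.35
eef_pos: [0.4634, -0.3527, 0.2429]
tcp_rot: [0.983, -0.181, -0.005, -0.0]
contact_force: [0.3, 0.0, 0.0]
opening: 1.001
finger_force: 0.0
[[319.41070073 192.54780846]]
[313 149  14  82 367] [ 0.47311316 -0.35860498  0.106     ] -0.3190998431246113 [0.0122874  0.08390913]
[   38   254   568   146 35275] [ 0.26458066 -0.280168    0.106     ] 1.205835255418687 [0.23257761 0.79514034]
```

```bash
python3 - <<'E'
from h import *
im=cv2.imread("pics/w6.png");w=load("w6")
for T in(40,48,56):
    m=np.zeros(im.shape[:2],np.uint8);m[140:240,295:345]=im[140:240,295:345].max(2)<T
    m=cv2.morphologyEx(m,cv2.MORPH_OPEN,np.ones((5,5)))
    n,l,st,ce=cv2.connectedComponentsWithStats(m);i=1+st[1:,4].argmax()
    pts=np.argwhere(l==i)[:,::-1].astype(np.float32)
    X=np.array([hit(w,p,.106)[:2] for p in pts],np.float32);print(T,st[i],cv2.minAreaRect(X*1000))
g=im.max(2)
for r in(155,175,195,215,228): print(r,g[r,300:342].tolist())
E
```

```text
40 [ 312  149   15   83 1153] ((466.1424560546875, -352.4236755371094), (14.294462203979492, 84.69120025634766), 68.52549743652344)
48 [ 311  148   16   84 1206] ((466.772705078125, -352.0733642578125), (14.591886520385742, 85.59954833984375), 69.42725372314453)
56 [ 311  148   16   84 1253] ((466.8234558105469, -351.93768310546875), (14.881985664367676, 85.59954833984375), 69.42718505859375)
155 [207, 207, 207, 207, 206, 206, 197, 119, 85, 79, 56, 35, 32, 33, 35, 31, 34, 33, 33, 32, 31, 30, 32, 32, 28, 26, 25, 44, 58, 62, 70, 108, 139, 144, 144, 143, 143, 143, 144, 142, 144, 143]
175 [69, 75, 77, 78, 78, 75, 73, 83, 106, 109, 91, 46, 32, 32, 34, 33, 32, 32, 33, 32, 33, 33, 30, 30, 28, 27, 61, 147, 159, 160, 154, 95, 80, 78, 78, 74, 73, 73, 72, 69, 68, 68]
195 [71, 72, 73, 74, 73, 73, 73, 76, 104, 110, 105, 59, 32, 33, 33, 34, 33, 33, 34, 32, 30, 31, 30, 32, 30, 25, 64, 151, 161, 158, 138, 88, 74, 72, 72, 72, 73, 72, 71, 71, 67, 67]
215 [208, 207, 208, 208, 208, 206, 206, 200, 140, 96, 80, 56, 35, 32, 33, 32, 33, 32, 32, 34, 34, 34, 32, 29, 29, 23, 29, 58, 63, 76, 98, 139, 145, 144, 144, 145, 145, 147, 159, 164, 193, 198]
228 [110, 110, 109, 111, 110, 109, 106, 104, 105, 104, 102, 82, 44, 31, 33, 34, 33, 34, 32, 32, 34, 31, 31, 32, 28, 26, 39, 90, 96, 96, 95, 96, 96, 92, 91, 91, 90, 91, 91, 91, 95, 95]
```

```bash
python3 - <<'E'
from h import *
R=Ro.from_euler('z',-.363).as_matrix()@np.diag([1,-1,-1.])
print(tcp_move(R,np.array([.4665,-.352,.092])))
E
```

```text
(array([  3.6,  -1.1, 152. ]), array([ 0.0016,  0.0079, -0.0005]))
```

```bash
python3 -m jog '[[0,2,-1,45,0,0.008,0],[0,3,-1,90,0,0.008,0],[0,3,-1,120,0,0.008,0],[0,3,-1,140,0,0.008,0],[0,3,-1,150,0,0.008,0],[0,3,-1,150,0,0.008,0]]'
python3 -m jog '[[1,0,0,0,0,0,0],[1,0,0,0,0,0,0],[1,0,0,0,0,0,0],[1,0,0,0,0,0,0],[1,0,0,0,0,0,0],[1,0,0,0,0,0,0],[1,0,0,0,0,0,0]]' 50
python3 - <<'E'
from h import *
print(get_state()["opening"]*85, get_state()["wrist_torque"])
E
```

```text
time: 9.0
eef_pos: [0.4665, -0.351, 0.0945]
tcp_rot: [0.984, -0.18, 0.0, 0.001]
contact_force: [-0.6, 0.0, 0.5]
opening: 1.001
finger_force: 0.0
time: 9.7
eef_pos: [0.467, -0.3523, 0.096]
tcp_rot: [0.984, -0.18, 0.001, 0.002]
contact_force: [1.8, 2.5, 4.4]
opening: 0.179
finger_force: 50.2
15.22318764093477 [ 0.43115687 -0.22263491  0.01958791]
```

```bash
python3 -m jog '[[1,0,0,-15,0,0,0],[1,0,0,-40,0,0,0],[1,0,0,-80,0,0,0],[1,0,0,-130,0,0,0],[1,0,0,-180,0,0,0],[1,0,0,-230,0,0,0],[1,0,0,-280,0,0,0],[1,0,0,-300,0,0,0],[1,0,0,-300,0,0,0]]' 60
cat > tgt.py <<'E'
from h import *
import sys
z=np.load("seat.npy");yaw=.056
M=Ro.from_euler('zy',[yaw,-np.pi/6]).as_matrix()
S=z[:3]+[-.001,.001,0]
def tgt(h,x=0,y=0): return M@np.diag([1,-1,-1.]),S+M@np.array([x,y,.092+h])
R=lambda yw,t:Ro.from_euler('z',yw).as_matrix()@Ro.from_euler('y',-t).as_matrix()@np.diag([1,-1,-1.])
E
python3 - <<'E'
from tgt import *
print("mid",tcp_move(R(0,.2),np.array([.54,-.05,.42])))
print("hov",tcp_move(*tgt(.19)),tgt(.19)[1])
E
```

```text
time: 10.6
eef_pos: [0.4665, -0.3521, 0.4004]
tcp_rot: [0.984, -0.18, 0.004, 0.005]
contact_force: [-0.5, -0.7, -4.8]
opening: 0.172
finger_force: 59.1
mid (array([ -38.4, -308.4,  -22.2]), array([ 0.0453,  0.1898, -0.3607]))
hov (array([-212.1, -615.6,   97.3]), array([ 0.0897,  0.5134, -0.4067])) [0.4873735  0.29758057 0.29658885]
```

```bash
python3 -m jog '[[1,-5,-30,-5,0,0.01,-0.04],[1,-10,-75,-10,0.01,0.03,-0.1],[1,-15,-120,-15,0.02,0.07,-0.17],[1,-22,-165,-20,0.03,0.11,-0.24],[1,-30,-210,-22,0.04,0.15,-0.3],[1,-35,-260,-22,0.045,0.19,-0.35],[1,-50,-310,-22,0.05,0.23,-0.37],[1,-75,-350,-15,0.06,0.29,-0.38],[1,-100,-390,-5,0.07,0.35,-0.39],[1,-125,-430,5,0.08,0.41,-0.4],[1,-150,-475,15,0.09,0.47,-0.405],[1,-170,-520,25,0.09,0.51,-0.407]]'
python3 -m jog '[[1,0,0,0,0,0,0],[1,0,0,0,0,0,0],[1,0,0,0,0,0,0]]'
python3 - <<'E'
from tgt import *
for h in(.19,.14): print(h,tcp_move(*tgt(h)))
E
```

```text
time: 11.8
eef_pos: [0.489, 0.1934, 0.364]
tcp_rot: [0.967, 0.026, 0.252, 0.004]
contact_force: [1.1, -1.0, -4.0]
opening: 0.175
finger_force: 59.4
time: 12.1
eef_pos: [0.4915, 0.1915, 0.3668]
tcp_rot: [0.967, 0.026, 0.253, 0.004]
contact_force: [0.2, -0.4, -3.3]
opening: 0.171
finger_force: 59.9
0.19 (array([ -32.4, -107.7,   59.7]), array([-0.0054,  0.0121, -0.0033]))
0.14 (array([ -31.7, -107.4,  109.7]), array([-0.0054,  0.0121, -0.0033]))
```

```bash
python3 -m jog '[[1,-15,-40,10,0,0.01,0],[1,-30,-80,30,-0.005,0.012,0],[1,-32,-105,50,-0.005,0.012,-0.003],[1,-32,-108,60,-0.005,0.012,-0.003],[1,-32,-108,75,-0.005,0.012,-0.003],[1,-32,-108,75,-0.005,0.012,-0.003],[1,-32,-108,75,-0.005,0.012,-0.003]]'
python3 - <<'E'
from tgt import *
print(tcp_move(*tgt(.175)))
c=snap("wrist","w7")
im=c["image"][90:330,200:440];cv2.imwrite("pics/crop7.png",cv2.resize(im,(600,600),interpolation=cv2.INTER_CUBIC))
# predicted pixel of fin tops
F=np.array([(x,y,.045) for x in(.046,) for y in(.04,.02,0,-.02,-.04)])
print(proj(c,F@M.T+S).round(1).tolist())
E
```

```text
time: 12.8
eef_pos: [0.4967, 0.2975, 0.286]
tcp_rot: [0.965, 0.026, 0.261, 0.007]
contact_force: [0.1, 0.4, -3.9]
opening: 0.172
finger_force: 60.4
(array([-2.8, -0.2,  1.2]), array([-0.0004, -0.0039, -0.0026]))
[[288.4, 142.8], [304.4, 142.8], [320.5, 142.7], [336.5, 142.7], [352.6, 142.7]]
```

View pics/crop7.png

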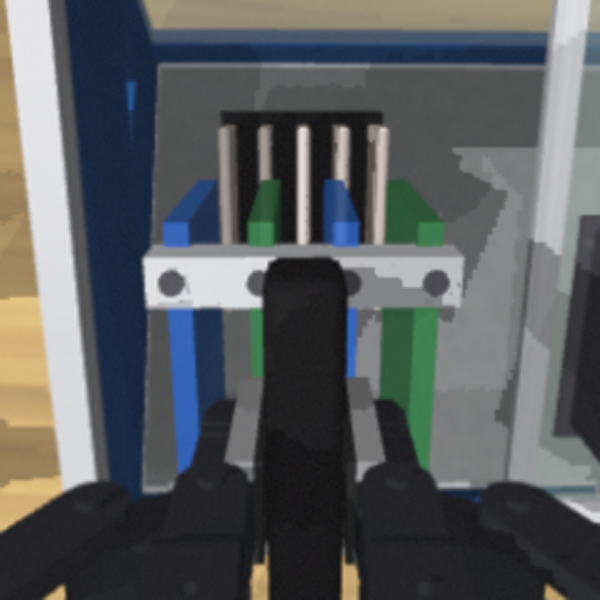

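The wrist crop shows the carrier held square, cross bar from (145,275) to (462,275). The fins are lined up behind it at (229…378,130), with each pane over a gap. Next I'll check the lateral and yaw offsets numerically.

```bash
python3 - <<'E'
from tgt import *
w=load("w7");im=cv2.imread("pics/w7.png");g=im.max(2)
A=np.array(w["tool_from_camera"]);wt=dict(w);Ti=np.linalg.inv(A);wt["R"],wt["t"]=Ti[:3,:3],Ti[:3,3]
# cross bar edges at rows ~ 195-210
for r in(196,204,210): 
    p=g[r].astype(int);print(r,p[252:264].tolist(),p[378:392].tolist())
# carrier in tool frame: bar centre at z=0 ; cross bars top height?
for zz in(.010,.015,.02): print(zz,proj(wt,np.array([(.033,-.036,zz),(.033,.036,zz)])).round(1).tolist())
print("grip edges row 230",g[230,300:345].tolist(),proj(wt,np.array([(.03,-.008,-.01),(.03,.008,-.01)])).round(1).tolist())
for r in(146,160,176): print(r,g[r-1:r+2,284:362].mean(0).astype(int).tolist())
for x in(.04,.02,0): print(proj(w,np.array([(x,y,.045) for y in(.04,.02,0,-.02,-.04)])@M.T+S).round(1).tolist())
E
```

```text
196 [62, 61, 64, 62, 79, 152, 219, 227, 227, 227, 226, 226] [194, 194, 194, 194, 193, 189, 183, 140, 103, 98, 97, 98, 106, 134]
204 [62, 62, 62, 61, 62, 100, 213, 226, 226, 226, 222, 150] [86, 117, 187, 193, 189, 158, 162, 108, 105, 133, 136, 138, 137, 137]
210 [63, 62, 63, 62, 63, 79, 151, 217, 225, 226, 223, 220] [193, 193, 193, 193, 194, 190, 163, 141, 138, 138, 138, 138, 139, 140]
0.01 [[250.6, 203.2], [388.0, 203.3]]
0.015 [[252.8, 200.3], [385.9, 200.4]]
0.02 [[254.9, 197.6], [383.9, 197.7]]
grip edges row 230 [110, 125, 128, 127, 121, 69, 36, 34, 34, 32, 30, 30, 32, 31, 32, 32, 32, 32, 31, 31, 32, 33, 31, 33, 31, 31, 31, 32, 32, 31, 31, 31, 32, 30, 26, 27, 25, 30, 85, 173, 185, 187, 165, 142, 138] [[301.4, 223.1], [336.4, 223.1]]
146 [83, 82, 86, 120, 153, 162, 149, 125, 91, 81, 57, 32, 25, 25, 24, 24, 25, 25, 42, 102, 150, 164, 152, 127, 83, 39, 24, 24, 25, 24, 24, 25, 25, 28, 79, 185, 224, 224, 190, 136, 60, 26, 23, 25, 24, 24, 23, 26, 38, 85, 127, 172, 203, 199, 171, 122, 52, 26, 23, 24, 26, 25, 37, 86, 119, 113, 145, 177, 205, 199, 171, 125, 85, 81, 80, 81, 81, 81]
160 [84
[... 221 characters left out ...]
200, 189, 153, 96, 41, 25, 25, 25, 24, 27, 44, 80, 92, 137, 151, 198, 205, 186, 145, 94, 83, 83, 82, 82, 81, 81]
176 [79, 79, 79, 85, 119, 153, 161, 147, 120, 89, 80, 49, 26, 24, 25, 38, 70, 78, 79, 81, 87, 90, 89, 87, 83, 73, 55, 50, 33, 23, 23, 23, 25, 26, 79, 186, 224, 222, 187, 131, 57, 25, 24, 24, 32, 73, 111, 116, 118, 121, 129, 136, 138, 135, 127, 115, 111, 109, 87, 44, 25, 32, 66, 82, 92, 144, 188, 207, 196, 163, 102, 87, 85, 86, 86, 86, 85, 85]
[[288.6, 147.7], [304.5, 147.6], [320.5, 147.6], [336.5, 147.6], [352.4, 147.5]]
[[289.2, 163.5], [304.9, 163.5], [320.6, 163.4], [336.3, 163.4], [352.0, 163.4]]
[[289.7, 178.9], [305.2, 178.8], [320.6, 178.8], [336.1, 178.8], [351.5, 178.8]]
```

```bash
python3 -m jog '[[1,-1,-1,25,0,-0.004,-0.002],[1,-1,-1,55,0,-0.004,-0.002],[1,-1,-1,80,0,-0.004,-0.002],[1,-1,-1,100,0,-0.004,-0.002],[1,-1,-1,115,0,-0.004,-0.002],[1,-1,-1,122,0,-0.004,-0.002],[1,-1,-1,122,0,-0.004,-0.002],[1,-1,-1,122,0,-0.004,-0.002]]'
python3 - <<'E'
from tgt import *
print(tcp_move(*tgt(0)),get_state()["contact_force"])
c=snap("wrist","w8");g=c["image"].max(2)
print(proj(c,np.array([(x,y,.045) for x in(.046,.03) for y in(.04,.02,0,-.02,-.04)])@M.T+S).round(1).tolist())
for r in(150,165): print(r,g[r-1:r+2,262:380].mean(0).astype(int).tolist())
E
```

```text
time: 13.65
eef_pos: [0.5568, 0.3004, 0.1814]
tcp_rot: [0.965, 0.028, 0.26, 0.006]
contact_force: [-0.2, -0.1, -4.6]
opening: 0.174
finger_force: 60.4
(array([-2.8,  2.8, 55.5]), array([-0.0026, -0.0021,  0.0012])) [-0.24578203 -0.14700958 -4.64827004]
[[275.7, 156.8], [299.7, 156.9], [323.8, 156.9], [347.9, 157.0], [372.0, 157.1], [276.6, 175.7], [300.1, 175.7], [323.7, 175.8], [347.3, 175.9], [370.9, 175.9]]
150 [94, 94, 94, 94, 95, 94, 95, 95, 95, 95, 95, 94, 95, 94, 93, 77, 61, 75, 84, 85, 85, 83, 80, 68, 41, 29, 29, 29, 27, 28, 28, 27, 30, 30, 28, 29, 31, 43, 75, 83, 83, 77, 75, 73, 52, 32, 28, 28, 28, 29, 29, 28, 28, 28, 28, 29, 29, 29, 45, 72, 75, 76, 76, 75, 73, 50, 33, 29, 29, 28, 29, 28, 29, 29, 29, 29, 28, 28, 35, 61, 74, 76, 76, 76, 75, 69, 51, 35, 29, 29, 27, 28, 29, 27, 28, 29, 28, 31, 41, 72, 101, 97, 89, 89, 89, 86, 74, 72, 93, 94, 94, 94, 93, 93, 93, 92, 93, 93]
165 [94, 93, 95, 94, 94, 94, 94, 93, 93, 92, 92, 100, 151, 163, 162, 153, 148, 145, 142, 138, 137, 130, 115, 97, 82, 47, 29, 29, 28, 29, 27, 27, 27, 29, 29, 53, 121, 140, 147, 150, 142, 114, 100, 94, 92, 90, 90, 89, 89, 73, 42, 29, 29, 27, 28, 28, 27, 30, 51, 110, 209, 223, 223, 217, 196, 163, 127, 88, 123, 127, 126, 127, 126, 126, 126, 123, 91, 47, 52, 91, 96, 105, 158, 171, 212, 223, 223, 215, 195, 160, 104, 47, 61, 89, 91, 91, 90, 90, 91, 94, 95, 94, 93, 94, 112, 157, 161, 160, 165, 180, 220, 213, 190, 151, 105, 93, 93, 93]
```

```bash
python3 -m jog '[[1,-1,2.3,0,-0.002,-0.002,0],[1,-1,2.3,0,-0.002,-0.002,0],[1,-1,2.3,8,-0.002,-0.002,0],[1,-1,2.3,8,-0.002,-0.002,0]]'
python3 - <<'E'
from tgt import *
print(tcp_move(*tgt(0)),get_state()["contact_force"])
c=snap("wrist","w9");g=c["image"].max(2)
print(proj(c,np.array([(x,y,.045) for x in(.046,.03) for y in(.04,.02,0,-.02,-.04)])@M.T+S).round(1).tolist())
for r in(170,): print(r,g[r-1:r+2,262:386].mean(0).astype(int).tolist())
A=np.array(c["tool_from_camera"]);Ti=np.linalg.inv(A);wt=dict(c);wt["R"],wt["t"]=Ti[:3,:3],Ti[:3,3]
print(g[204,252:262],g[204,380:388])
E
```

```text
time: 14.1
eef_pos: [0.5593, 0.2978, 0.1714]
tcp_rot: [0.966, 0.028, 0.257, 0.008]
contact_force: [-1.5, -0.4, -4.5]
opening: 0.171
finger_force: 60.4
(array([ 0.5,  0.2, 45.6]), array([0.0005, 0.0036, 0.002 ])) [-1.46417175 -0.39876421 -4.51557178]
[[269.9, 154.3], [295.2, 154.3], [320.4, 154.3], [345.7, 154.4], [370.9, 154.5], [271.0, 174.1], [295.7, 174.1], [320.4, 174.2], [345.1, 174.2], [369.8, 174.3]]
170 [92, 92, 92, 92, 92, 93, 112, 161, 175, 172, 157, 148, 145, 140, 137, 136, 136, 135, 126, 107, 86, 81, 81, 80, 78, 50, 30, 29, 27, 27, 34, 74, 128, 143, 148, 148, 145, 136, 119, 94, 92, 90, 89, 89, 89, 89, 90, 89, 82, 61, 39, 27, 27, 27, 32, 65, 106, 132, 143, 148, 149, 147, 137, 99, 46, 28, 38, 83, 125, 129, 126, 126, 125, 126, 125, 127, 133, 133, 113, 95, 99, 119, 133, 143, 149, 149, 145, 132, 78, 36, 28, 34, 69, 89, 91, 92, 91, 97, 97, 95, 94, 94, 95, 96, 94, 95, 98, 108, 128, 144, 148, 143, 130, 95, 93, 94, 94, 93, 93, 94, 93, 93, 94, 95]
[ 92  93  93  93  94 125 231 240 241 241] [180 216 218 215 187 112  96  95]
```

```bash
python3 -m jog '[[1,1.5,0.2,3,0,0.003,0.002],[1,1.5,0.2,6,0,0.003,0.002],[1,1.5,0.2,10,0,0.003,0.002],[1,1.5,0.2,15,0,0.003,0.002],[1,1.5,0.2,20,0,0.003,0.002],[1,1.5,0.2,20,0,0.003,0.002]]'
python3 -c "
from tgt import *
print(tcp_move(*tgt(0)))"
```

```text
time: 14.75
eef_pos: [0.5706, 0.2976, 0.1546]
tcp_rot: [0.966, 0.027, 0.258, 0.008]
contact_force: [-0.4, 0.1, -4.2]
opening: 0.174
finger_force: 60.5
(array([-1.1, -0.1, 25.4]), array([ 0.0007,  0.0008, -0.0001]))
```

Inside the fins by 20 mm with no side force. I'll continue slowly.

```bash
python3 -m jog '[[1,0,0,4,0,0,0],[1,0,0,8,0,0,0],[1,0,0,12,0,0,0],[1,0,0,15,0,0,0],[1,0,0,18,0,0,0],[1,0,0,18,0,0,0]]'
python3 -m jog '[[1,0,0,1,0,0,0],[1,0,0,2,0,0,0],[1,0,0,3,0,0,0],[1,0,0,3,0,0,0]]'
python3 -c "
from tgt import *
print(tcp_move(*tgt(0)))"
```

```text
time: 15.35
eef_pos: [0.5797, 0.2978, 0.1397]
tcp_rot: [0.966, 0.027, 0.259, 0.007]
contact_force: [-0.7, 0.7, -4.5]
opening: 0.171
finger_force: 60.4
time: 15.75
eef_pos: [0.5813, 0.2979, 0.1377]
tcp_rot: [0.965, 0.027, 0.259, 0.007]
contact_force: [-0.3, -0.8, -4.5]
opening: 0.175
finger_force: 60.4
(array([-1.9,  0.2,  5.4]), array([-0.0001, -0.001 , -0.0002]))
```

```bash
python3 -m jog '[[1,0,0,1,0,0,0],[1,0,0,2,0,0,0],[1,0,0,3,0,0,0],[1,0,0,3,0,0,0]]'
python3 -m jog '[[1,0,0,0.7,0,0,0],[1,0,0,1.5,0,0,0],[1,0,0,1.5,0,0,0]]'
python3 -c "
from tgt import *
print(tcp_move(*tgt(0)))"
```

```text
time: 16.15
eef_pos: [0.5826, 0.2978, 0.1358]
tcp_rot: [0.965, 0.027, 0.259, 0.008]
contact_force: [-4.7, -1.9, 0.7]
opening: 0.174
finger_force: 61.5
time: 16.45
eef_pos: [0.5827, 0.2978, 0.1357]
tcp_rot: [0.966, 0.027, 0.259, 0.008]
contact_force: [-14.9, -5.0, 9.2]
opening: 0.172
finger_force: 63.3
(array([-2.1,  0.1,  3. ]), array([ 0.0019,  0.0004, -0.0001]))
```

```bash
python3 -m jog '[[1,0,0,-1.5,0,0,0],[1,-1,0,-1.5,0,0,0],[1,-2,0,-1.5,0,0,0],[1,-3,0,-1.5,0,0,0],[1,-3,0,-1.5,0,0,0]]'
python3 -m jog '[[1,-1,0,0,0,0,0],[1,-2,0,0,0,0,0],[1,-2,0,0,0,0,0]]'
python3 -c "
from tgt import *
print(tcp_move(*tgt(0)),get_state()['wrist_torque'])"
```

```text
time: 16.95
eef_pos: [0.5813, 0.2981, 0.1349]
tcp_rot: [0.965, 0.027, 0.261, 0.007]
contact_force: [-0.6, -0.9, 1.9]
opening: 0.174
finger_force: 61.1
time: 17.25
eef_pos: [0.5802, 0.298, 0.1345]
tcp_rot: [0.965, 0.027, 0.261, 0.006]
contact_force: [3.5, -1.2, 3.0]
opening: 0.171
finger_force: 61.0
(array([0.6, 0.5, 3.2]), array([-0.0015, -0.0057, -0.0005])) [-0.0685997  -0.67612791 -0.23300282]
```

```bash
python3 -m jog '[[1,-1,0,0,0,0,0],[1,-1.5,0,0,0,0,0],[1,-1.5,0,0,0,0,0]]'
python3 -c "
from tgt import *
print(tcp_move(*tgt(0)),get_state()['wrist_torque'])"
```

```text
time: 17.55
eef_pos: [0.5796, 0.2981, 0.1345]
tcp_rot: [0.965, 0.027, 0.262, 0.006]
contact_force: [6.4, -1.8, 3.4]
opening: 0.174
finger_force: 61.0
(array([1.1, 0.5, 3.5]), array([-0.0019, -0.0077, -0.0003])) [-0.21737813 -1.25879116 -0.32550855]
```

```bash
python3 -m jog '[[1,1.2,0,0.5,0,0.006,0],[1,1.2,0,0.5,0,0.006,0],[1,1.2,0,0.5,0,0.006,0]]'
python3 -c "
from tgt import *
print(tcp_move(*tgt(0)),get_state()['wrist_torque'])"
```

```text
time: 17.85
eef_pos: [0.58, 0.298, 0.1344]
tcp_rot: [0.964, 0.027, 0.264, 0.007]
contact_force: [2.4, -2.4, 7.2]
opening: 0.171
finger_force: 61.8
(array([0.8, 0.5, 3.3]), array([-0.0011, -0.0114, -0.0005])) [-0.20095553 -0.6798083  -0.32199533]
```

```bash
python3 -m jog '[[1,0,0,0,0,-0.011,0],[1,0,0,0,0,-0.011,0],[1,0,0,0,0,-0.011,0]]'
python3 -c "
from tgt import *
print(tcp_move(*tgt(0)),get_state()['wrist_torque'])"
```

```text
time: 18.15
eef_pos: [0.5803, 0.2981, 0.1344]
tcp_rot: [0.965, 0.027, 0.259, 0.006]
contact_force: [4.0, -1.8, 6.7]
opening: 0.174
finger_force: 61.6
(array([0.5, 0.5, 3.1]), array([-0.0015, -0.0014, -0.0006])) [-0.18384256 -1.06515536 -0.2775387 ]
```

```bash
python3 -m jog '[[1,0.8,0,0,0,0,0],[1,0.8,0,0,0,0,0]]' 20
python3 -m jog '[[0.8,0.8,0,0,0,0,0],[0.7,0.8,0,0,0,0,0],[0.6,0.8,0,0,0,0,0],[0.5,0.8,0,0,0,0,0],[0.5,0.8,0,0,0,0,0],[0.5,0.8,0,0,0,0,0],[0.5,0.8,0,0,0,0,0]]'
python3 - <<'E'
from tgt import *
print(tcp_move(*tgt(0)))
c=snap("wrist","w10");g=c["image"].max(2)
print(g[204,240:270].tolist(),g[204,375:395].tolist())
E
```

```text
time: 18.35
eef_pos: [0.5805, 0.2981, 0.1345]
tcp_rot: [0.966, 0.027, 0.259, 0.007]
contact_force: [2.3, -2.9, 7.4]
opening: 0.174
finger_force: 61.8
time: 19.05
eef_pos: [0.5798, 0.2977, 0.1327]
tcp_rot: [0.966, 0.027, 0.257, 0.007]
contact_force: [0.1, 0.2, -0.2]
opening: 0.501
finger_force: 0.0
(array([1.9, 0.2, 1.9]), array([-0.0001,  0.0042, -0.0002]))
[91, 89, 90, 91, 91, 91, 92, 92, 91, 92, 92, 91, 92, 92, 92, 92, 93, 103, 157, 208, 233, 236, 236, 236, 235, 218, 161, 123, 107, 105] [73, 87, 91, 95, 113, 152, 199, 209, 210, 206, 206, 197, 115, 93, 93, 97, 96, 94, 95, 94]
```

```bash
python3 -m jog '[[0.5,0,0,-8,0,0,0],[0.5,0,0,-20,0,0,0],[0.5,0,0,-45,0,0,0],[0.5,0,0,-85,0,0,0],[0.5,0,0,-130,0,0,0],[0.5,0,0,-170,0,0,0],[0.5,0,0,-170,0,0,0],[0.5,0,0,-170,0,0,0]]'
python3 - <<'E'
from tgt import *
c=snap("wrist","w11");im=c["image"]
m=np.zeros(im.shape[:2],np.uint8);P=proj(c,S+M@np.array([-.002,0,.102]))[0];print("grip pred",P)
u,v=P.astype(int);m[v-60:v+60,u-30:u+30]=im[v-60:v+60,u-30:u+30].max(2)<45
m=cv2.morphologyEx(m,cv2.MORPH_OPEN,np.ones((5,5)));n,l,st,ce=cv2.connectedComponentsWithStats(m);i=1+st[1:,4].argmax()
print(st[i],cv2.minAreaRect(np.argwhere(l==i)[:,::-1].astype(np.float32)))
for h in(.102,.107,.112,.122):
  print(h,proj(c,S+np.array([(.041,.0,h),(-.045,0,h),(-.002,.008,h),(-.002,-.008,h)])@M.T).round(1).tolist())
g=im.max(2)
for r in(-20,0,20): print(g[v+r,u-20:u+20].tolist())
print(g[v-60:v+60,u].tolist())
# cross bars: bright runs around
E
```

```text
time: 19.9
eef_pos: [0.4953, 0.2982, 0.283]
tcp_rot: [0.966, 0.027, 0.259, 0.006]
contact_force: [-0.7, -0.3, -0.4]
opening: 0.501
finger_force: 0.0
grip pred [321.35308718 189.71118467]
[317 151  15  76 966] ((324.00726318359375, 188.51504516601562), (13.132866859436035, 75.14088439941406), 0.8550973534584045)
0.102 [[321.4, 150.0], [321.4, 226.2], [314.0, 189.7], [328.7, 189.7]]
0.107 [[321.3, 150.6], [321.3, 227.9], [313.9, 190.9], [328.8, 191.0]]
0.112 [[321.3, 151.3], [321.3, 229.7], [313.7, 192.2], [328.9, 192.2]]
0.122 [[321.3, 152.6], [321.3, 233.5], [313.5, 194.9], [329.1, 194.9]]
[84, 57, 35, 63, 118, 154, 148, 127, 76, 36, 39, 90, 114, 117, 116, 94, 48, 34, 38, 36, 37, 38, 36, 31, 31, 31, 31, 30, 28, 31, 79, 158, 163, 96, 78, 109, 122, 126, 118, 81]
[93, 66, 40, 52, 115, 150, 150, 132, 87, 39, 34, 73, 111, 116, 114, 92, 47, 32, 36, 38, 36, 35, 35, 35, 34, 34, 35, 34, 29, 40, 99, 154, 127, 85, 89, 115, 125, 124, 112, 85]
[201, 214, 214, 214, 214, 214, 214, 214, 214, 214, 214, 204, 152, 111, 122, 92, 48, 37, 35, 35, 37, 34, 36, 34, 34, 35, 34, 32, 27, 32, 62, 77, 114, 124, 125, 128, 151, 155, 155, 155]
[80, 78, 64, 35, 29, 30, 30, 42, 99, 175, 216, 219, 218, 217, 203, 216, 217, 205, 134, 118, 110, 55, 26, 28, 35, 35, 38, 38, 38, 37, 38, 39, 38, 40, 39, 38, 37, 39, 37, 38, 37, 39, 38, 37, 37, 38, 38, 38, 37, 38, 36, 36, 39, 39, 39, 37, 37, 39, 36, 35, 36, 36, 37, 36, 37, 37, 36, 37, 35, 36, 34, 35, 37, 36, 37, 36, 36, 35, 37, 35, 37, 35, 37, 37, 35, 36, 35, 33, 35, 32, 35, 35, 35, 36, 33, 33, 35, 40, 58, 88, 91, 90, 92, 92, 91, 92, 91, 93, 93, 93, 93, 94, 93, 93, 93, 91, 82, 81, 81, 80]
```

```bash
python3 - <<'E'
from tgt import *
R1=M@np.diag([1,-1,-1.]);X=np.array([.5332,.1723,.178])
for d in(.10,0): print(tcp_move(R1,X-d*R1[:,2]))
E
```

```text
(array([-25.3, 124.2,   8.1]), array([-0.0006,  0.0034, -0.0002]))
(array([-24.9, 124.3, 108.1]), array([-0.0006,  0.0034, -0.0002]))
```

```bash
python3 -m jog '[[0.3,-12,45,0,0,0.003,0],[0.3,-25,90,4,0,0.003,0],[0.3,-25,124,8,0,0.003,0],[0.3,-25,124,40,0,0.003,0],[0.3,-25,124,75,0,0.003,0],[0.3,-25,124,98,0,0.003,0],[0.3,-25,124,107,0,0.003,0],[0.3,-25,124,107,0,0.003,0]]'
python3 - <<'E'
from tgt import *
R1=M@np.diag([1,-1,-1.]);print(tcp_move(R1,np.array([.5332,.1723,.178])))
c=snap("wrist","w12");g=c["image"].max(2);print(g[215,285:355].tolist())
E
```

```text
time: 20.75
eef_pos: [0.532, 0.172, 0.1756]
tcp_rot: [0.966, 0.027, 0.256, 0.008]
contact_force: [-0.7, -1.1, 0.7]
opening: 0.7
finger_force: 0.0
(array([ 2.3, -0.2, -1.5]), array([ 0.0008,  0.0066, -0.0003]))
[192, 192, 192, 190, 182, 133, 135, 137, 137, 137, 137, 137, 138, 136, 121, 90, 82, 81, 79, 79, 79, 80, 81, 78, 85, 92, 92, 95, 97, 95, 96, 95, 93, 83, 82, 81, 81, 82, 82, 82, 79, 80, 78, 78, 77, 74, 64, 54, 49, 57, 60, 59, 61, 65, 108, 150, 156, 157, 157, 157, 157, 156, 153, 138, 144, 156, 156, 156, 156, 156]
```

```bash
python3 -m jog '[[0.3,2,0,-1.5,0,0.006,0],[1,2,0,-1.5,0,0.006,0],[1,2,0,-1.5,0,0.006,0],[1,2,0,-1.5,0,0.006,0],[1,2,0,-1.5,0,0.006,0],[1,2,0,-1.5,0,0.006,0],[1,2,0,-1.5,0,0.006,0],[1,2,0,-1.5,0,0.006,0]]' 30
python3 -m jog '[[1,0,-10,0,0,0,0],[1,0,-30,0,0,0,0],[1,0,-55,0,0,0,0],[1,0,-70,0,0,0,0],[1,0,-70,0,0,0,0]]'
```

```text
time: 21.6
eef_pos: [0.534, 0.1729, 0.1817]
tcp_rot: [0.965, 0.027, 0.261, 0.007]
contact_force: [-5.8, -0.0, 5.2]
opening: 0.13
finger_force: 32.5
time: 22.1
eef_pos: [0.5299, 0.2452, 0.1817]
tcp_rot: [0.965, 0.027, 0.262, 0.006]
contact_force: [-17.4, 0.9, 17.5]
opening: 0.134
finger_force: 34.2
```

```bash
python3 -m jog '[[1,-1,-5,-2.5,0,0,0],[1,-1,-30,-3,0,0,0],[1,-1,-55,-3.5,0,0,0],[1,-1,-75,-4,0,0,0],[1,-1,-75,-4,0,0,0]]'
```

```text
time: 22.6
eef_pos: [0.5254, 0.3202, 0.1818]
tcp_rot: [0.964, 0.028, 0.264, 0.005]
contact_force: [1.5, 1.9, 3.5]
opening: 0.132
finger_force: 32.2
```

```bash
python3 -m jog '[[1,0,-12,-0.5,0,0,0],[1,0,-25,-1,0,0,0],[1,0,-30,-1.5,0,0,0],[1,0,-34,-1.5,0,0,0],[1,0,-34,-1.5,0,0,0]]'
```

```text
time: 23.1
eef_pos: [0.5236, 0.352, 0.1818]
tcp_rot: [0.964, 0.027, 0.264, 0.006]
contact_force: [5.6, 1.7, 2.1]
opening: 0.128
finger_force: 31.9
```

```bash
python3 -m jog '[[1,0,-2,0,0,0,0],[1,0,-4,0,0,0,0],[1,0,-4,0,0,0,0]]'
```

```text
time: 23.4
eef_pos: [0.5234, 0.3554, 0.1818]
tcp_rot: [0.964, 0.027, 0.263, 0.006]
contact_force: [5.3, -0.6, 3.0]
opening: 0.133
finger_force: 32.2
```

```bash
python3 -m jog '[[1,0,-2,0,0,0,0],[1,0,-4,0,0,0,0],[1,0,-4,0,0,0,0]]'
```

```text
time: 23.7
eef_pos: [0.5232, 0.3577, 0.1818]
tcp_rot: [0.964, 0.027, 0.263, 0.009]
contact_force: [4.8, -6.7, 6.2]
opening: 0.132
finger_force: 33.4
```

```bash
python3 -m jog '[[1,0,-2,0,0,0,0],[1,0,-2,0,0,0,0]]'
python3 -m jog '[[0.8,0,1.5,0,0,0,0],[0.6,0,2,0,0,0,0],[0.4,0,2,0,0,0,0],[0.3,0,2,0,0,0,0],[0.3,0,2,0,0,0,0],[0.3,0,2,0,0,0,0],[0.3,0,2,-10,0,0,0],[0.3,0,2,-35,0,0,0],[0.3,0,2,-80,0,0,0],[0.3,0,2,-130,0,0,0],[0.3,0,2,-160,0,0,0],[0.3,0,2,-160,0,0,0]]'
python3 - <<'E'
from tgt import *
print(tcp_move(M@np.diag([1,-1,-1.]),np.array([.468,.234,.421])))
E
```

```text
time: 23.9
eef_pos: [0.5232, 0.3578, 0.1818]
tcp_rot: [0.965, 0.026, 0.262, 0.011]
contact_force: [2.9, -13.8, 8.6]
opening: 0.131
finger_force: 34.8
time: 25.1
eef_pos: [0.4405, 0.361, 0.3258]
tcp_rot: [0.964, 0.027, 0.266, 0.003]
contact_force: [0.4, 0.7, 0.5]
opening: 0.7
finger_force: 0.0
(array([ 65.5, 130.2, -68.6]), array([-0.0069, -0.0153, -0.0017]))
```

```bash
python3 -m jog '[[0,20,40,-20,0,-0.01,0],[0,40,80,-45,0,-0.015,0],[0,65,120,-68,-0.007,-0.015,0],[0,65,130,-68,-0.007,-0.015,0],[0,65,130,-68,-0.007,-0.015,0],[0,65,130,-68,-0.007,-0.015,0]]'
python3 - <<'E'
from tgt import *
c=snap("wrist","w13");q=np.load("q.npy");w2=load("w2")
# pull base/top compared: dark top-face in w2 vs now, on predicted rows
def prof(w,fn,uu,n,y0,y1):
    g=cv2.cvtColor(cv2.imread(f"pics/{fn}.png"),cv2.COLOR_BGR2GRAY).astype(np.float32)
    ys=np.arange(y0,y1,-.001)
    P=proj(w,cab(q[:3],[slope_pt(uu,y,n) for y in ys])).astype(np.float32)
    return cv2.remap(g,P[None,:,0],P[None,:,1],cv2.INTER_LINEAR)[0].astype(int).tolist()
for fn,w in(("w2",w2),("w13",c)):
    print(fn,"top",prof(w,fn,q[6]+.02,.056,q[7]+.02,q[7]-.02))
    print(fn,"frame",prof(w,fn,.08,.02,.275,.215))
    print(fn,"ctr",prof(w,fn,-.1,.02,.05,-.05))
E
```

```text
time: 25.7
eef_pos: [0.4683, 0.2329, 0.4115]
tcp_rot: [0.967, 0.026, 0.253, 0.011]
contact_force: [-0.0, 0.1, -0.5]
opening: 1.0
finger_force: 0.0
w2 top [77, 86, 129, 170, 188, 191, 194, 196, 197, 196, 193, 189, 171, 141, 110, 87, 81, 79, 79, 79, 78, 76, 76, 67, 55, 42, 36, 34, 33, 33, 33, 33, 34, 35, 42, 46, 48, 48, 51, 62]
w2 frame [131, 131, 131, 130, 131, 131, 131, 131, 131, 135, 147, 171, 193, 204, 205, 206, 207, 207, 207, 207, 207, 208, 208, 208, 204, 188, 160, 108, 84, 83, 113, 148, 177, 195, 200, 204, 207, 207, 207, 206, 204, 194, 174, 146, 115, 96, 86, 83, 83, 82, 82, 82, 83, 83, 83, 82, 82, 83, 83, 87, 94]
w2 ctr [112, 113, 112, 111, 111, 111, 111, 111, 111, 111, 111, 111, 111, 111, 111, 111, 111, 111, 110, 110, 111, 111, 110, 110, 110, 111, 112, 112, 112, 115, 119, 128, 134, 135, 136, 136, 136, 136, 136, 136, 136, 136, 136, 137, 137, 138, 138, 138, 138, 137, 137, 138, 138, 144, 157, 172, 185, 187, 188, 189, 189, 189, 188, 186, 185, 178, 161, 134, 122, 114, 112, 112, 113, 114, 114, 114, 114, 114, 112, 107, 100, 71, 46, 32, 27, 27, 27, 26, 26, 28, 34, 49, 66, 84, 92, 98, 10
[... 296 characters left out ...]
 205, 205, 205, 205, 206, 206, 206, 204, 191, 163, 135, 151, 173, 191, 204, 206, 206, 205, 203, 202, 193, 172, 140, 113, 94, 84, 81, 81, 81, 82, 81, 80, 81, 81, 82, 81, 81, 81, 81, 82, 83, 84, 89, 97]
w13 ctr [110, 110, 110, 110, 110, 111, 110, 110, 110, 110, 110, 110, 110, 110, 110, 110, 110, 110, 109, 109, 109, 110, 110, 110, 110, 110, 111, 111, 111, 114, 123, 129, 133, 134, 134, 134, 134, 134, 134, 134, 134, 135, 135, 137, 137, 136, 136, 135, 135, 141, 153, 176, 183, 185, 187, 188, 187, 187, 186, 184, 180, 173, 147, 128, 114, 112, 112, 112, 113, 113, 113, 112, 111, 112, 112, 113, 114, 115, 113, 113, 113, 113, 114, 113, 113, 114, 114, 114, 113, 109, 103, 81, 60, 39, 33, 30, 31, 32, 33, 39]
```

The door now sits about 4 mm further shut than at the start, hard against its stop. The frame gap has closed, and the carrier is released and seated. Handing in.

```bash
python3 -c "
from plant import workorder
print(workorder.sign_off())"
```

```text
the job is handed in; nothing more can be done
None
```

The carrier is lowered onto the floor of the left rack, released, with its panes between the fins, the left door is slid fully shut against its stop, and the job was handed in at about 26 s; I checked the seating by contact force and image measurements only, and did not re-check the bystanders.

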